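Clear the sealed keepsake box and crack its lid ajar

ROBOT

A 7-joint arm with a two-finger parallel gripper is mounted at the origin on the work surface. World frame = base frame: x ahead of the robot, y to its left, z up, the work surface at z = 0. Lengths are in m, angles in degrees, forces in N, time in s.
With the tool pointing down it reaches from about 0.425 to 0.925 m from the base axis. Payload 6.8 kg.
Tool frame: the origin (TCP) lies at the very end of the fingers, on their centre line; the grasp point (between the pads) lies 19 mm behind it; z points along the fingers, y is the line along which they close (so a half turn about z gives the same grasp; the last joint's range is limited). The gripper opens to 88 mm and grips with 3 to 60 N. Pads are 20 mm wide; open, the fingers measure 115 mm over their backs; the gripper's body (75 mm by 178 mm) begins 61 mm behind the grasp point.
Start: joints at [57.863, 27.33, 1.283, 89.118, -0.659, 63.558, -4.761], TCP at [0.295, -0.607, 0.223] pointing down, gripper open.
Joint ranges: [-169.35, 169.35], [-19.33, 120.38], [-80.79, 83.38], [13.8, 139.57], [-78.32, 258.32], [9.67, 109.79], [-169.56, 169.56]. Speed limits (degrees/s): [136.94, 136.94, 180, 180, 180, 180, 180].

INTERFACE

Orientations are given as [roll, pitch, yaw] about the fixed x, y, z axes, in that order (R = Rz(yaw) Ry(pitch) Rx(roll)).
In Python, from plant import * gives the robot as it stands. The module is installed in compiled form; this text tells all that it offers.
- The arm moves only by the tool arm_command, never from a script. Its argument "targets" is a list of rows, each an object with "offset": the shift along the tool's x, y, z in cm, a list of three; "turn": the turn about the tool's z in rad; "grip": the closure, from 0 (fully open) to 1 (shut). A call has 1 to 10 rows; each row is the pose to reach, as a shift and turn from the pose commanded when the call began, along the tool's axes at that moment; what a row does not reach only later rows make up. A row lasts 1/8 s, in which the tool goes at most 62.5 mm and 10.7 degrees, less where a joint would pass 70% of its speed; a pose out of reach is approached as far as the arm can. A call with a gripper value outside its range is refused whole. The fingers move at their own pace and stop on an object; "grip_force" is the grip in N (left out, the last holds). Time passes only in rows, so rows that repeat a pose let the fingers close. It gives the time, the measured TCP pose, the force, the opening and the grip force at its end, in the units of the state.
- observe(): the state, without advancing time (a new reading comes with each control period).
- snapshot(name): name is "scene" or "top" or "wrist"; returns the picture (400x640x3 uint8, red, green, blue); there is no depth.
- calibration(name): a dict with "fx", "fy", "cx", "cy" (pixels), "rvec" (rotation vector, rad) and "tvec" (3), from world to camera coordinates, as OpenCV has them. Camera axes: x right, y down, z forward; pixel columns grow to the right and rows downward; lengths in m; the calibration is good to about 2 mm. A picture is of the moment at which its call begins: read the wrist's pose just before it. calibration takes no time and is no camera call; for the wrist camera it gives the pose at the moment of the call.
- hand_in(): hands the job in; it is judged then, once.
Trained networks look in the newest picture that a camera, given by its name, has taken for a name from the list of things; names that differ only in an ending like _2 or _b are one class to them, and where a whole thing is asked for, a point or a joint stands for the part that bears it (a point fixed in the world has none). Each returns a list of dicts, best first, with "confidence" (0 to 1); they miss things now and then, are a little off and sometimes report something else, mostly with a low value. They report only what shows in the picture. A call takes as long as a camera call. They do not tell look-alikes from the thing itself.
- search_frame(label, camera): "position" ([column, row] in pixels, amid what is visible of it).
- outline_of(label, camera): "mask" (400x640 bool, what is visible of it) and "position" ([column, row] in pixels, amid what is visible of it).
The state is a dict: "time_s": time; "qpos": joint angles; "qd": joint speeds; "joint_torque": joint torques, N m; "position": TCP position; "ee_rot": TCP orientation; "contact_force": force on the tool from outside, world axes, zero at the start; "ft_torque": the same for the moment, N m; "finger_gap": finger opening in m; "finger_force": force on a finger pad.
Only numpy, scipy, OpenCV 4.12 (cv2) and the standard library are available. Lean on these libraries where they do the work, as an engineer would, in place of code of your own. Each camera call takes 0.05 s, during which the arm holds its last target. There are 200 camera calls.

TASK

Take the blue bangle off the lid of the clear box and set it down, flat and fully home, over the ring cone of the same colour. Then pull the lid free of its sticky seal by the black upright tab and, without letting it fly open, hold it just ajar with its front edge raised about 25 mm; finish still holding it there, so that I can slip the watch in. Leave everything else where it is.

Things in the scene. Friction and masses are not known exactly. Their poses are not given: they have to be found in the camera images.
- box: Clear acrylic box (150 x 200 mm in plan) on a cedar riser board 200 x 240 mm, held by an orange clamp on the board's far edge; it cannot move. Origin: on the table under the middle of the box. x axis from the front (tab side) to the hinge side, y left seen from the front, z up. Board top 30 mm, upper face of the shut lid 124 mm above the table.
- lid (a joint): Hinge angle of the box's clear lid (156 x 206 x 8 mm), rad: 0 shut, growing as the front edge rises, stop at 0.5. Front edge 153 mm from the hinge: 0.16 rad opens it about 25 mm. The seal yields at 10 to 13 N of upward pull at the tab, near 0.02 rad; past 0.06 rad only 2 to 3 N of weight is left. It falls shut if let go.
- lid_handle (a point): Black upright tab near the lid's front edge: 30 mm long (box's x), 14 mm thick (box's y), 36 mm tall. The point: mid-width, 22 mm above the lid's face, 14 mm below the tab's top; with the lid shut 55 mm in front of the box's origin, 146 mm above the table, 130 mm in front of and 30 mm above the hinge. Pinched across its thickness it pivots only stiffly: turn the hand with the lid. Axes: the lid's.
- lid_hinge (a point): Middle of the lid's hinge line (along the box's y), 75 mm behind the box's origin, 116 mm above the table. Axes as the box's.
- bangle_center (a point): Centre (half-way up) of the rigid blue ceramic bangle: outer diameter 62 mm, inner 52 mm, 20 mm high, 45 g. It starts lying flat on the closed lid, behind the tab; z is its axis.
- bangle: The same blue bangle; origin at the centre of its underside, z along its axis.
- cone_blue: Loose blue ceramic ring cone, 300 g, 107 mm high, standing on the table; origin at the centre of its underside, z up. A round foot 60 mm in diameter and 22 mm high, on which the bangle comes to rest; above it the cone tapers from 45 mm diameter to 12 mm at 105 mm height.
- cone_white: White ceramic ring cone of the same shape as the blue one, the wrong one for the blue bangle; origin at the centre of its underside. Leave it alone.
- watch: Stainless watch laid out flat, 200 mm long along its y, case 40 mm wide and 11 mm high; origin at the centre of its underside. Leave it alone.
- sunglasses: Amber sunglasses standing open, 130 mm wide (y), 145 mm deep (x), 50 mm high; origin on the table under the middle of the lenses, arms towards +x. Leave them alone.
- shoe_horn: Gray plastic shoe horn lying flat, 195 mm long along its x, 45 mm wide; origin at mid-length on its underside. Leave it alone.
- clothes_brush: Wooden clothes brush, 150 mm long (x), 45 mm wide, 32 mm high; origin at the centre of its underside. Leave it alone.
- cologne: Amber bottle with a black cap, 44 mm in diameter, 100 mm high; origin at the centre of its underside. Leave it alone.
Mind the look-alikes: they are no part of the job. There is more than one size of the bangle; the job needs the largest.

How it is judged:
By the outcome, as a careful person would: the job done as asked, in the order asked, and still so for the second after the job is handed in, while the arm keeps its last pose, push and grip.
It also fails if it takes over 51 s, if anything falls off the work surface, if the arm or the gripper's body presses on something with over 40 N, if the wrist force passes 120 N, or if a joint passes its speed limit or range.

## Working session

There is one attempt and no reset: what is moved stays moved. The work goes in short steps, Python scripts to look and compute and a tool call to move; the robot and the scene stay as the last step left them, time stands still between calls to the robot, and variables do not carry over. Pictures are saved under pics/ and viewed, at most 10 in all, crops included, and the job is handed in when it is done.

Besides the shell and the picture viewer there is one more tool, called after "Call:" as name(argument=value, ...), one argument or row to a line, values as JSON. arm_command: Moves the arm, as the interface text tells. Its arguments: {"type":"object","properties":{"targets":{"type":"array"},"grip_force":{"type":"number"}},"required":["targets"]}

```bash
mkdir -p pics; python3 - <<'E'
from plant import *
import cv2
for n in ("scene","top"):
    im=snapshot(n); cv2.imwrite(f"pics/{n}0.png",im[:,:,::-1])
    c=calibration(n); print(n,{k:(c[k] if not hasattr(c[k],'tolist') else c[k].tolist()) for k in c})
    for l in ("box","lid_handle","bangle","cone_blue","cone_white"):
        print(l,[(round(d["confidence"],2),[round(float(x),1) for x in d["position"]]) for d in search_frame(l,n)])
print(observe())
E
```

```text
scene {'fx': 407.46789411358054, 'fy': 407.46789411358054, 'cx': 316.352622494427, 'cy': 195.82925252278963, 'rvec': [2.326404743686788, 0.6870192507999927, -0.23609107082577643], 'tvec': [-0.4602043484554286, -0.1550347884414269, 1.3726573928270596]}
box [(0.9, [321.3, 218.8])]
lid_handle [(0.81, [320.5, 201.9])]
bangle [(0.73, [336.5, 183.9]), (0.7, [376.6, 251.4])]
cone_blue [(0.81, [348.5, 151.6]), (0.43, [276.7, 337.7])]
cone_white [(0.59, [237.2, 280.8])]
top {'fx': 380.28295668028767, 'fy': 380.28295668028767, 'cx': 323.9215889329004, 'cy': 200.34853735539994, 'rvec': [2.1785717160812816, -2.1467151673054676, 0.07012677162166797], 'tvec': [0.00863801872774014, 0.5651843620016224, 1.2868718839522015]}
box [(0.56, [332.9, 195.8])]
lid_handle [(0.8, [332.0, 199.8]), (0.36, [188.9, 242.6])]
bangle []
cone_blue [(0.52, [244.9, 218.0])]
cone_white [(0.69, [414.0, 223.8])]
{'time_s': 0.6, 'qpos': array([57.86153576, 27.32861661,  1.28290543, 89.1181124 , -0.66049876,
       63.55934583, -4.76035404]), 'qd': array([-0.10681763,  0.07442379, -0.09852012, -0.00195079, -0.05370617,
       -0.01088753, -0.03217195]), 'joint_torque': array([-7.27000388e-04, -5.82415760e+01,  1.53199978e+00, -2.72812092e+01,
       -5.43672312e-02,  1.02733320e-02,  5.22888143e-06]), 'position': array([ 0.29533763, -0.60696936,  0.22267904]), 'ee_rot': array([ 1.79998922e+02, -2.57591726e-03,  2.59442545e+01]), 'contact_force': array([-0.07564893, -0.29863725,  0.14074137]), 'ft_torque': array([-0.03782728, -0.02171768, -0.0037333 ]), 'finger_force': 0.0, 'finger_gap': 0.08759897593519174}
```

View pics/scene0.png

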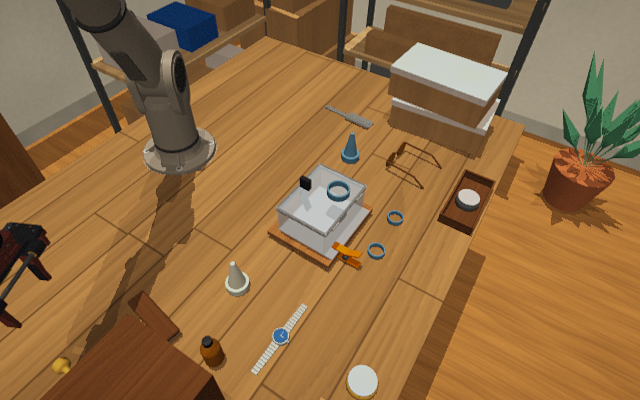

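View pics/top0.png

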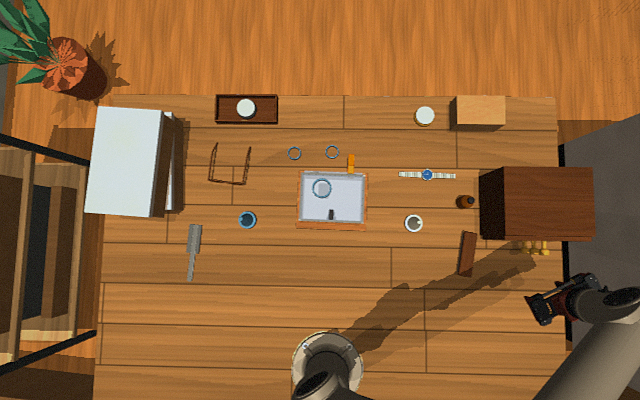

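The scene shows the tab at (306,183), the bangle on the lid at (339,190), and the blue cone at (350,147). In the top view they are at about (331,214), (322,188) and (248,219). The two rings at (294,153) and (332,152) are smaller look-alikes on the table.

```bash
cat > h.py <<'E'
from plant import *
import numpy as np, cv2
from scipy.spatial.transform import Rotation as R
def cam(n):
    c=calibration(n); K=np.array([[c["fx"],0,c["cx"]],[0,c["fy"],c["cy"]],[0,0,1]])
    return K,np.array(c["rvec"],float),np.array(c["tvec"],float)
def ray(c,px):
    K,r,t=c; M=cv2.Rodrigues(r)[0]; px=np.atleast_2d(np.array(px,float))
    d=(np.linalg.inv(K)@np.c_[px,np.ones(len(px))].T).T@M
    return -M.T@t,d
def at_z(c,px,z):
    o,d=ray(c,px); return o+d*((z-o[2])/d[:,2])[:,None]
def proj(c,P):
    return cv2.projectPoints(np.atleast_2d(np.array(P,float)),c[1],c[2],c[0],None)[0][:,0]
def tri(cs,pxs):
    A=np.zeros((3,3));b=np.zeros(3)
    for c,p in zip(cs,pxs):
        o,d=ray(c,p);d=d[0]/np.linalg.norm(d[0]);Q=np.eye(3)-np.outer(d,d);A+=Q;b+=Q@o
    return np.linalg.solve(A,b)
def tool(v):   # world displacement -> tool axes, cm
    return R.from_euler("xyz",observe()["ee_rot"],degrees=True).inv().apply(v)*100
E
python3 - <<'E'
from h import *
np.set_printoptions(precision=4,suppress=True)
for n,tab,ba,co in (("top",(331,214),(322,188),(248,219)),("scene",(306,183),(339,190),(350,147))):
    c=cam(n); snapshot(n)
    print(n,"tab",at_z(c,tab,.146),"bangle",at_z(c,ba,.134),"cone",at_z(c,co,.03 if n=="top" else .05))
    for l in ("lid_handle","cone_blue","box","lid"):
        for d in outline_of(l,n):
            ys,xs=np.nonzero(d["mask"]); r=cv2.minAreaRect(np.c_[xs,ys].astype(np.float32))
            print(l,round(d["confidence"],2),d["position"],len(xs),r)
            if n=="top" and l in("box","lid"): print(at_z(c,cv2.boxPoints(r),.03 if l=="box" else .124))
tool_=None
E
```

```text
top tab [[ 0.5116 -0.009   0.146 ]] bangle [[0.5945 0.0208 0.134 ]] cone [[0.4966 0.2772 0.03  ]]
lid_handle 0.78 [332.2, 197.7] 3136 ((331.0229797363281, 197.4671630859375), (66.05036163330078, 49.8987922668457), 1.2730300426483154)
cone_blue 0.47 [245.1, 218.9] 249 ((247.50003051757812, 219.50003051757812), (16.970561981201172, 16.970561981201172), 45.0)
box 0.8 [332.7, 197.5] 4104 ((331.6368408203125, 191.6484375), (69.55432891845703, 76.81359100341797), 2.337306022644043)
[[ 0.4661  0.1133  0.03  ]
 [ 0.7332  0.1084  0.03  ]
 [ 0.7257 -0.1334  0.03  ]
 [ 0.4602 -0.1242  0.03  ]]
lid 0.61 [330.9, 197.1] 3162 ((331.5039367675781, 197.34625244140625), (65.1068115234375, 50.03484344482422), 1.4688007831573486)
[[ 0.4874  0.0948  0.124 ]
 [ 0.6483  0.0942  0.124 ]
 [ 0.6453 -0.1149  0.124 ]
 [ 0.4852 -0.1119  0.124 ]]
scene tab [[ 0.5159 -0.0098  0.146 ]] bangle [[0.5967 0.0268 0.134 ]] cone [[0.4958 0.2801 0.05  ]]
lid_handle 0.96 [318.5, 201.1] 3327 ((321.31146240234375, 196.92620849609375), (58.000701904296875, 75.79783630371094), 39.80556869506836)
cone_blue 0.73 [348.1, 150.5] 402 ((349.5, 148.0), (30.0, 19.0), 90.0)
box 0.6 [324.0, 221.5] 6699 ((326.7138671875, 216.48300170898438), (100.70099639892578, 92.8769760131836), 25.201122283935547)
box 0.3 [319.1, 199.7] 3167 ((320.5634765625, 197.05035400390625), (57.411468505859375, 73.18949127197266), 38.41805648803711)
lid 0.87 [319.9, 200.3] 3349 ((320.7776794433594, 197.14361572265625), (57.69987869262695, 75.6314697265625), 39.61068344116211)
```

Call:
arm_command(
  targets=[
    {"offset": [0,0,-4],"turn": 0,"grip": 0},
    {"offset": [2,-2,-9],"turn": 0.05,"grip": 0},
    {"offset": [6,-6,-13],"turn": 0.1,"grip": 0},
    {"offset": [10,-10,-15],"turn": 0.15,"grip": 0},
    {"offset": [14.2,-14.2,-16],"turn": 0.2,"grip": 0},
    {"offset": [18.4,-18.4,-17],"turn": 0.25,"grip": 0},
    {"offset": [22.6,-22.6,-18],"turn": 0.3,"grip": 0},
    {"offset": [26.8,-26.8,-18],"turn": 0.35,"grip": 0},
    {"offset": [31,-31,-18],"turn": 0.4,"grip": 0},
    {"offset": [35,-35,-18],"turn": 0.453,"grip": 0},
  ],
)

```text
time_s: 2.35
position: [0.4572, -0.1371, 0.403]
ee_rot: [180.0, -0.1, -0.1]
contact_force: [1.0, -1.2, 0.7]
finger_gap: 0.088
finger_force: 0.0
```

Call:
arm_command(
  targets=[
    {"offset": [2,-4.5,0],"turn": 0,"grip": 0},
    {"offset": [4,-9,0],"turn": 0,"grip": 0},
    {"offset": [6,-13,0],"turn": 0,"grip": 0},
    {"offset": [6,-14,0],"turn": 0,"grip": 0},
    {"offset": [6,-14,0],"turn": 0,"grip": 0},
  ],
)

```text
time_s: 2.98
position: [0.5167, 0.0008, 0.4026]
ee_rot: [180.0, 0.0, 0.0]
contact_force: [0.0, -1.2, 0.6]
finger_gap: 0.0875
finger_force: 0.0
```

```bash
python3 - <<'E'
from h import *
np.set_printoptions(precision=4,suppress=True)
c=cam("wrist"); im=snapshot("wrist"); cv2.imwrite("pics/w1.png",im[:,:,::-1]); np.save("w1.npy",im)
o,d=ray(c,[[320,200]]); print(observe()["position"],observe()["ee_rot"],o,d,c[0][0,0])
print(proj(c,[[.595,.022,.144],[.513,-.009,.16],[.496,.278,.02]]))
E
```

```text
[ 0.5166 -0.0003  0.4027] [179.957    0.0067  -0.0773] [0.5936 0.0013 0.5641] [[-0.2931 -0.0022 -0.9561]] 349.310325007352
[[301.2779  91.7967]
 [328.0495 164.7871]
 [143.1576 157.9151]]
```

View pics/w1.png

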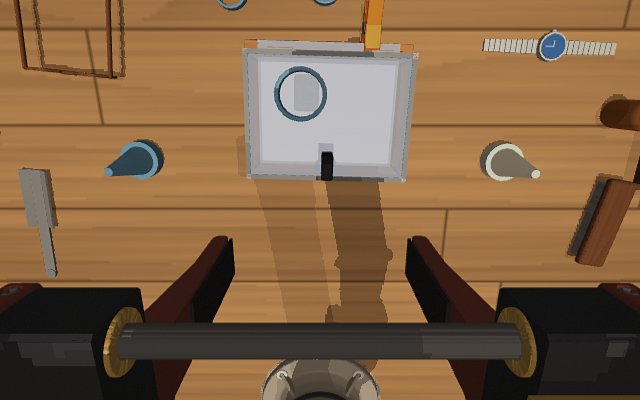

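The wrist view shows the bangle at (301,93), tab at (327,165), blue cone foot about (143,159) with tip (109,173). The lid outline runs roughly (245,50), (417,55), (405,181), (247,179).

```bash
cat >> h.py <<'E'
def circ(r,z,n=48):
    a=np.linspace(0,2*np.pi,n,endpoint=False); return np.c_[r*np.cos(a),r*np.sin(a),np.full(n,z)]
def hullcent(p):
    h=cv2.convexHull(np.float32(p)); m=cv2.moments(h); return np.array([m["m10"],m["m01"]])/m["m00"],m["m00"]
def fit(c,px_centroid,model,x0):
    from scipy.optimize import fsolve
    f=lambda v: hullcent(proj(c,model+[v[0],v[1],0]))[0]-px_centroid
    return fsolve(f,x0,epsfcn=1e-5)
BANGLE=np.r_[circ(.031,.124),circ(.031,.144)]
FOOT=np.r_[circ(.030,0),circ(.030,.022)]
CONE=np.r_[FOOT,circ(.006,.106)]
TAB=np.array([[x,y,z] for x in(-.015,.015) for y in(-.007,.007) for z in(.124,.160)])
def blobs(mask,near,rad):
    n,l,s,ce=cv2.connectedComponentsWithStats(mask.astype(np.uint8)); 
    ok=[i for i in range(1,n) if s[i,4]>15 and np.hypot(*(ce[i]-near))<rad]
    ys,xs=np.nonzero(np.isin(l,ok)); return np.c_[xs,ys]
E
python3 - <<'E'
from h import *
np.set_printoptions(precision=4,suppress=True)
c=cam("wrist"); im=np.load("w1.npy"); hsv=cv2.cvtColor(im,cv2.COLOR_RGB2HSV)
blue=(hsv[...,0]>90)&(hsv[...,0]<115)&(hsv[...,1]>90)
blk=hsv[...,2]<50
for nm,m,near,rad,mod,x0 in (("bangle",blue,(301,93),20,BANGLE,(.595,.02)),("cone",blue,(137,161),25,CONE,(.496,.278)),("tab",blk,(327,165),12,TAB,(.512,-.01))):
    p=blobs(m,near,rad); h,a=hullcent(p); v=fit(c,h,mod,x0)
    print(nm,h,a,p.min(0),p.max(0),v,"model",hullcent(proj(c,mod+[*v,0])), proj(c,mod+[*v,0]).min(0),proj(c,mod+[*v,0]).max(0))
for l in ("lid","cone_blue","bangle"):
  for d in outline_of(l,"wrist"):
    ys,xs=np.nonzero(d["mask"]); h=cv2.convexHull(np.c_[xs,ys].astype(np.float32)); q=cv2.approxPolyDP(h,6,True)[:,0]
    print(l,round(d["confidence"],2),d["position"],hullcent(h)); 
    if l=="lid": print(q, at_z(c,q,.124))
E
```

```text
bangle [300.556   93.9304] 2113.5 [275  67] [326 120] [0.592  0.0215] model (array([300.556 ,  93.9304]), 2366.2133364556357) [273.671   65.8519] [327.4619 122.0054]
cone [137.2805 161.6848] 1437.5 [105 141] [162 178] [0.4919 0.282 ] model (array([137.2805, 161.6848]), 1718.5058958041482) [104.1809 140.0738] [164.7975 179.7035]
tab [326.5825 166.197 ] 297.0 [321 152] [332 180] [ 0.5082 -0.0086] model (array([326.5825, 166.197 ]), 356.83873188262805) [320.5927 151.201 ] [332.7276 181.1465]
lid 0.65 [329.6, 117.3] (array([327.6885, 113.6516]), 22134.5)
[[417.  53.]
 [404. 182.]
 [246. 176.]
 [243.  48.]] [[ 0.6383 -0.1145  0.124 ]
 [ 0.4829 -0.1099  0.124 ]
 [ 0.4913  0.0947  0.124 ]
 [ 0.644   0.0886  0.124 ]]
cone_blue 0.6 [136.1, 160.9] (array([136.4194, 160.594 ]), 1636.5)
bangle 0.58 [233.1, 5.8] (array([232.3266,   4.1347]), 198.0)
bangle 0.57 [279.2, 86.4] (array([299.9987,  93.2945]), 2370.5)
```

Call:
arm_command(
  targets=[
    {"offset": [3,-1,3],"turn": 0,"grip": 0},
    {"offset": [5.5,-2,8],"turn": 0,"grip": 0},
    {"offset": [7.6,-2.2,13],"turn": 0,"grip": 0},
    {"offset": [7.6,-2.2,17],"turn": 0,"grip": 0},
    {"offset": [7.6,-2.2,20],"turn": 0,"grip": 0},
    {"offset": [7.6,-2.2,20],"turn": 0,"grip": 0},
    {"offset": [7.6,-2.2,20],"turn": 0,"grip": 0},
  ],
)

```text
time_s: 4.05
position: [0.5938, 0.0223, 0.2041]
ee_rot: [180.0, -0.1, -0.1]
contact_force: [-0.4, 0.5, 1.5]
finger_gap: 0.088
finger_force: 0.0
```

```bash
python3 - <<'E'
from h import *
np.set_printoptions(precision=4,suppress=True)
c=cam("wrist"); im=snapshot("wrist"); cv2.imwrite("pics/w2.png",im[:,:,::-1])
print(observe()["position"],observe()["ee_rot"]); hsv=cv2.cvtColor(im,cv2.COLOR_RGB2HSV)
blue=(hsv[...,0]>90)&(hsv[...,0]<115)&(hsv[...,1]>90)
blk=hsv[...,2]<50
e=proj(c,[[.592,.0215,.134],[.508,-.0086,.145]]); print(e)
for nm,m,near,rad,mod,x0 in (("bangle",blue,e[0],40,BANGLE,(.592,.02)),("tab",blk,e[1],30,TAB,(.508,-.0086))):
    p=blobs(m,near,rad); h,a=hullcent(p); v=fit(c,h,mod,x0)
    print(nm,h,a,p.min(0),p.max(0),v,"model",hullcent(proj(c,mod+[*v,0]))[1], proj(c,mod+[*v,0]).min(0),proj(c,mod+[*v,0]).max(0))
E
```

```text
[0.594  0.0225 0.2045] [-179.9976   -0.1669   -0.0586]
[[321.1644 210.7884]
 [362.0015 323.2409]]
bangle [318.098 210.125] 6229.0 [274 165] [362 254] [0.5929 0.0236] model 6719.8853282670025 [271.9334 163.0409] [364.217  256.2454]h.py:25: RuntimeWarning: invalid value encountered in divide
  h=cv2.convexHull(np.float32(p)); m=cv2.moments(h); return np.array([m["m10"],m["m01"]])/m["m00"],m["m00"]
h.py:29: RuntimeWarning: The iteration is not making good progress, as measured by the 
 improvement from the last ten iterations.
  return fsolve(f,x0,epsfcn=1e-5)
Traceback (most recent call last):
ValueError: zero-size array to reduction operation minimum which has no identity
```

View pics/w2.png

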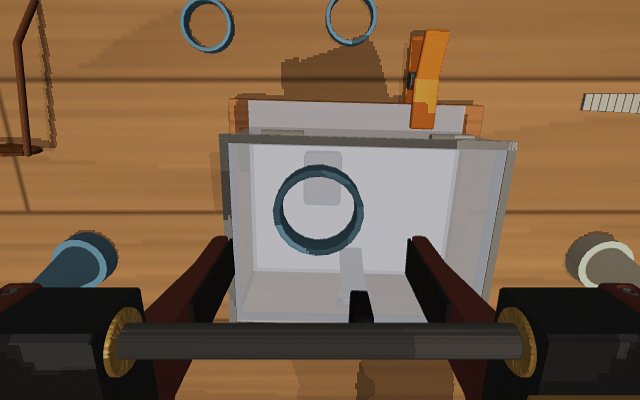

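The bangle is centred at (318,210), between and below the open fingers. The tab's top is at (361,307), clear of the grasp.

Call:
arm_command(
  targets=[
    {"offset": [0,-0.1,3],"turn": 0,"grip": 0},
    {"offset": [0,-0.1,5.5],"turn": 0,"grip": 0},
    {"offset": [0,-0.1,6.9],"turn": 0,"grip": 0},
    {"offset": [0,-0.1,6.9],"turn": 0,"grip": 0},
    {"offset": [0,-0.1,6.9],"turn": 0,"grip": 0.5},
    {"offset": [0,-0.1,6.9],"turn": 0,"grip": 0.5},
    {"offset": [0,-0.1,6.9],"turn": 0,"grip": 0.5},
    {"offset": [0,-0.1,6.9],"turn": 0,"grip": 0.5},
  ],
  grip_force=15,
)

```text
time_s: 5.1
position: [0.5934, 0.0238, 0.1343]
ee_rot: [180.0, -0.1, -0.0]
contact_force: [-0.3, -1.0, 4.0]
finger_gap: 0.061
finger_force: 15.0
```

Call:
arm_command(
  targets=[
    {"offset": [0,0,-2],"turn": 0,"grip": 0.5},
    {"offset": [0,0,-6],"turn": 0,"grip": 0.5},
    {"offset": [-1,-2,-10],"turn": 0,"grip": 0.5},
    {"offset": [-4,-6,-11.6],"turn": 0,"grip": 0.5},
    {"offset": [-7,-11,-11.6],"turn": 0,"grip": 0.5},
    {"offset": [-10,-16,-11.6],"turn": 0,"grip": 0.5},
    {"offset": [-13,-21,-11.6],"turn": 0,"grip": 0.5},
    {"offset": [-15.3,-25.6,-11.6],"turn": 0,"grip": 0.5},
    {"offset": [-15.3,-25.6,-11.6],"turn": 0,"grip": 0.5},
    {"offset": [-15.3,-25.6,-11.6],"turn": 0,"grip": 0.5},
  ],
)

```text
time_s: 6.35
position: [0.4402, 0.2792, 0.2495]
ee_rot: [180.0, 0.0, -0.0]
contact_force: [-0.6, 0.1, 0.2]
finger_gap: 0.0611
finger_force: 15.0
```

```bash
python3 - <<'E'
from h import *
np.set_printoptions(precision=4,suppress=True)
c=cam("wrist"); im=snapshot("wrist"); cv2.imwrite("pics/w3.png",im[:,:,::-1])
s=observe();print(s["position"],s["ee_rot"],s["qpos"],s["finger_gap"],s["contact_force"]); hsv=cv2.cvtColor(im,cv2.COLOR_RGB2HSV)
blue=((hsv[...,0]>90)&(hsv[...,0]<115)&(hsv[...,1]>90)).astype(np.uint8)
print(proj(c,CONE+[.492,.282,0]).min(0),proj(c,CONE+[.492,.282,0]).max(0))
n,l,st,ce=cv2.connectedComponentsWithStats(blue)
for i in range(1,n):
    if st[i,4]>60: print(st[i],ce[i])
E
```

```text
[0.4407 0.2785 0.2494] [179.948    0.0039  -0.1127] [ -11.175    14.2146  -32.7691  106.4151    8.7076   61.8765 -137.3856] 0.060782373334374806 [ 0.1133 -1.0395 -0.1187]
[289.4292  88.4005] [344.6387 144.9962]
[294  95  41  44 937] [314.6233 116.1323]
[288  97  53  47 138] [319.7391 128.2971]
[ 257  191  126  122 4428] [320.946  256.7003]
```

View pics/w3.png

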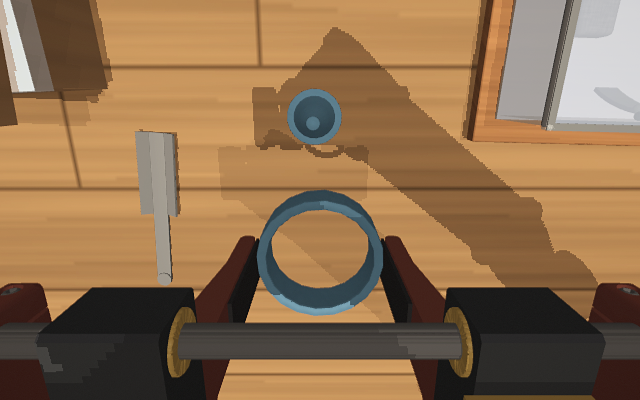

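The bangle is held level between the fingers, centred near (320,252). The cone foot is centred at about (314,117) and its tip at (313,123).

```bash
python3 - <<'E'
from h import *
np.set_printoptions(precision=4,suppress=True)
c=cam("wrist"); im=cv2.imread("pics/w3.png"); hsv=cv2.cvtColor(im,cv2.COLOR_BGR2HSV)
blue=((hsv[...,0]>85)&(hsv[...,0]<120)&(hsv[...,1]>50)).astype(np.uint8)
p=blobs(blue,(314,117),25); h,a=hullcent(p+0.0); v=fit(c,h,FOOT,(.492,.282)); m=proj(c,FOOT+[*v,0])
print("foot",h,a,p.min(0),p.max(0),v,hullcent(m)[1],m.min(0),m.max(0)); print("tip",at_z(c,(313,123),.107), proj(c,[[*v,.107]]))
z=observe()["position"][2]
p=blobs(blue,(320,252),25); h,a=hullcent(p)
for dz in(.0,):
    B=np.r_[circ(.031,z-.010+dz),circ(.031,z+.010+dz)]; v=fit(c,h,B,(.44,.28)); m=proj(c,B+[*v,0])
    print("bangle",h,a,p.min(0),p.max(0),v,hullcent(m)[1],m.min(0),m.max(0))
print(observe()["position"])
E
```

```text
foot [313.8806 116.1686] 2302.5 [287  89] [340 143] [0.493  0.2847] 2451.6694988203235 [286.2639  87.8402] [341.506  144.4933]
tip [[0.4932 0.2842 0.107 ]] [[312.4751 123.2835]]
bangle [319.5648 253.1732] 12239.5 [256 190] [382 314] [0.4406 0.2789] 13035.333342395024 [254.8516 187.7053] [384.3245 316.7298]
[0.4407 0.2785 0.2494]
```

Call:
arm_command(
  targets=[
    {"offset": [3,-0.4,0],"turn": 0,"grip": 0.5},
    {"offset": [5.25,-0.56,2],"turn": 0,"grip": 0.5},
    {"offset": [5.25,-0.56,7],"turn": 0,"grip": 0.5},
    {"offset": [5.25,-0.56,11],"turn": 0,"grip": 0.5},
    {"offset": [5.25,-0.56,13],"turn": 0,"grip": 0.5},
    {"offset": [5.25,-0.56,13],"turn": 0,"grip": 0.5},
    {"offset": [5.25,-0.56,13],"turn": 0,"grip": 0.5},
  ],
)

```text
time_s: 7.28
position: [0.4937, 0.2859, 0.1212]
ee_rot: [-179.9, -0.1, -0.0]
contact_force: [-0.2, 0.9, 0.2]
finger_gap: 0.0608
finger_force: 15.0
```

```bash
python3 - <<'E'
from h import *
np.set_printoptions(precision=4,suppress=True)
c=cam("wrist"); im=snapshot("wrist"); cv2.imwrite("pics/w4.png",im[:,:,::-1])
s=observe();print(s["position"],s["ee_rot"],s["finger_gap"],s["contact_force"])
print(proj(c,[[.493,.2845,.107],[.493,.2845,.022]]))
E
```

```text
[0.4937 0.2861 0.1214] [-179.9155   -0.1524   -0.0344] 0.061355559936888134 [-0.0982 -0.1777 -0.3438]
[[322.8317 241.7045]
 [321.9352 197.4884]]
```

View pics/w4.png

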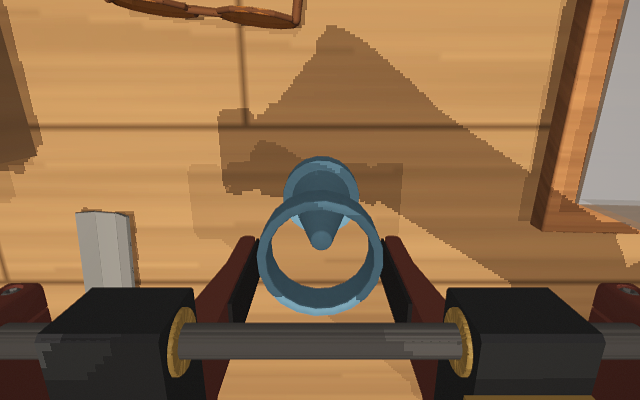

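The ring encircles the cone tip, seen at (321,241); foot and ring are aligned left to right.

Call:
arm_command(
  targets=[
    {"offset": [0,0,1.5],"turn": 0,"grip": 0.5},
    {"offset": [0,0,3],"turn": 0,"grip": 0.5},
    {"offset": [0,0,4.5],"turn": 0,"grip": 0.5},
    {"offset": [0,0,6],"turn": 0,"grip": 0.5},
    {"offset": [0,0,7],"turn": 0,"grip": 0.5},
    {"offset": [0,0,7.8],"turn": 0,"grip": 0.5},
    {"offset": [0,0,8.3],"turn": 0,"grip": 0.5},
    {"offset": [0,0,8.3],"turn": 0,"grip": 0.5},
    {"offset": [0,0,8.3],"turn": 0,"grip": 0.5},
  ],
)

```text
time_s: 8.45
position: [0.4928, 0.2857, 0.037]
ee_rot: [-180.0, -0.0, -0.0]
contact_force: [-0.3, -0.3, 0.2]
finger_gap: 0.061
finger_force: 15.0
```

Call:
arm_command(
  targets=[
    {"offset": [0,0,0.2],"turn": 0,"grip": 0.5},
    {"offset": [0,0,0.4],"turn": 0,"grip": 0.5},
    {"offset": [0,0,0.4],"turn": 0,"grip": 0.5},
    {"offset": [0,0,0.4],"turn": 0,"grip": 0.5},
  ],
)

```text
time_s: 8.95
position: [0.4925, 0.2855, 0.0327]
ee_rot: [-180.0, -0.0, -0.0]
contact_force: [-0.5, 0.3, -1.0]
finger_gap: 0.0612
finger_force: 15.0
```

Call:
arm_command(
  targets=[
    {"offset": [0,0,0],"turn": 0,"grip": 0.2},
    {"offset": [0,0,0],"turn": 0,"grip": 0},
    {"offset": [0,0,0],"turn": 0,"grip": 0},
    {"offset": [0,0,0],"turn": 0,"grip": 0},
    {"offset": [0,0,-1],"turn": 0,"grip": 0},
    {"offset": [0,0,-4],"turn": 0,"grip": 0},
    {"offset": [0,0,-8],"turn": 0,"grip": 0},
    {"offset": [0,0,-13],"turn": 0,"grip": 0},
    {"offset": [-2,0,-18],"turn": 0,"grip": 0},
    {"offset": [-5,0,-22],"turn": 0,"grip": 0},
  ],
)

```text
time_s: 10.2
position: [0.4426, 0.2857, 0.2554]
ee_rot: [-179.9, -0.1, -0.1]
contact_force: [0.7, -0.4, 0.2]
finger_gap: 0.0879
finger_force: 0.0
```

```bash
python3 - <<'E'
from h import *
np.set_printoptions(precision=4,suppress=True)
c=cam("wrist"); im=snapshot("wrist"); s=observe();print(s["position"],s["ee_rot"],s["finger_gap"],s["contact_force"])
u=proj(c,[[.493,.285,.03]])[0].astype(int); print(u)
x,y=max(u[0]-70,0),max(u[1]-70,0)
a=cv2.resize(im[y:y+140,x:x+140],(560,560),interpolation=0); cv2.imwrite("pics/w5.png",a[:,:,::-1]); cv2.imwrite("pics/w5full.png",im[:,:,::-1])
hsv=cv2.cvtColor(im,cv2.COLOR_RGB2HSV); blue=((hsv[...,0]>85)&(hsv[...,0]<120)&(hsv[...,1]>50)).astype(np.uint8)
p=blobs(blue,u,40); h,ar=hullcent(p)
B=np.r_[circ(.031,.022),circ(.031,.042)]; v=fit(c,h,B,(.493,.285)); m=proj(c,B+[*v,0]); print(h,ar,p.min(0),p.max(0),v,hullcent(m)[1],m.min(0),m.max(0))
E
```

```text
[0.4399 0.2884 0.2602] [-179.765    -0.3441    0.1784] 0.08807304247667479 [-2.1065  1.6313  1.9362]
[320 119]
[320.0762 120.2965] 2608.5 [292  91] [348 149] [0.4919 0.2857] 2787.0607047064696 [290.5805  90.1407] [349.5733 150.4482]
```

View pics/w5.png

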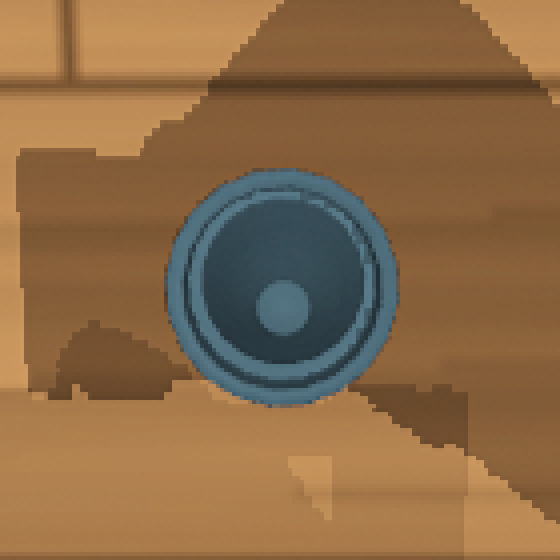

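The crop shows the bangle level and concentric around the cone foot at (283,287), fully home. Next comes the tab.

Call:
arm_command(
  targets=[
    {"offset": [0,3,0],"turn": 0,"grip": 0},
    {"offset": [0.3,8,0],"turn": 0.02,"grip": 0},
    {"offset": [0.6,13,0],"turn": 0.035,"grip": 0},
    {"offset": [0.9,18,0],"turn": 0.035,"grip": 0},
    {"offset": [1.2,23,0],"turn": 0.035,"grip": 0},
    {"offset": [1.3,27,0],"turn": 0.035,"grip": 0},
    {"offset": [1.3,29.4,0],"turn": 0.035,"grip": 0},
    {"offset": [1.3,29.4,0],"turn": 0.035,"grip": 0},
    {"offset": [1.3,29.4,0],"turn": 0.035,"grip": 0},
  ],
)

```text
time_s: 11.38
position: [0.4555, -0.0073, 0.2529]
ee_rot: [-180.0, -0.0, -1.9]
contact_force: [-0.3, 0.0, -0.9]
finger_gap: 0.0875
finger_force: 0.0
```

```bash
python3 - <<'E'
from h import *
np.set_printoptions(precision=4,suppress=True)
c=cam("wrist"); im=snapshot("wrist"); cv2.imwrite("pics/w6.png",im[:,:,::-1])
s=observe();print(s["position"],s["ee_rot"],s["finger_gap"],s["contact_force"],s["qpos"])
print(proj(c,TAB+[.508,-.0086,0]).min(0),proj(c,TAB+[.508,-.0086,0]).max(0))
hsv=cv2.cvtColor(im,cv2.COLOR_RGB2HSV); blk=hsv[...,2]<50
u=proj(c,[[.508,-.0086,.145]])[0]
p=blobs(blk,u,25); h,a=hullcent(p); v=fit(c,h,TAB,(.508,-.0086)); m=proj(c,TAB+[*v,0])
print(h,a,p.min(0),p.max(0),v,hullcent(m)[1],m.min(0),m.max(0))
E
```

```text
[ 0.4555 -0.0071  0.2529] [-179.9772   -0.0249   -1.8971] 0.0875787433424081 [0.4799 0.0141 0.2346] [  13.8       5.9371  -22.0685  114.5102    2.5516   59.9809 -101.3345]
[308.6068 105.1324] [329.5523 149.8941]
[317.9766 126.9712] 747.0 [309 106] [327 148] [ 0.5084 -0.0077] 859.8183046659688 [307.3347 104.6899] [328.3309 149.4244]
```

View pics/w6.png

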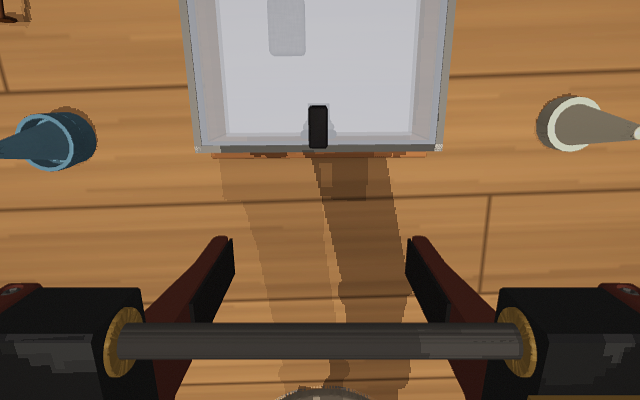

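The tab is at (318,127), square to the fingers, with open space on both sides. The bangle is still on its cone at (45,140).

Call:
arm_command(
  targets=[
    {"offset": [3,-0.1,0],"turn": 0,"grip": 0},
    {"offset": [5.3,-0.13,2],"turn": 0,"grip": 0},
    {"offset": [5.3,-0.13,6],"turn": 0,"grip": 0},
    {"offset": [5.3,-0.13,9.5],"turn": 0,"grip": 0},
    {"offset": [5.3,-0.13,11.5],"turn": 0,"grip": 0},
    {"offset": [5.3,-0.13,12.3],"turn": 0,"grip": 0},
    {"offset": [5.3,-0.13,12.3],"turn": 0,"grip": 0},
    {"offset": [5.3,-0.13,12.3],"turn": 0,"grip": 0},
  ],
)

```text
time_s: 12.42
position: [0.5092, -0.0087, 0.1306]
ee_rot: [-180.0, -0.1, -2.0]
contact_force: [-0.2, -0.4, 0.6]
finger_gap: 0.0878
finger_force: 0.0
```

Call:
arm_command(
  targets=[
    {"offset": [0,0,0],"turn": 0,"grip": 0.6},
    {"offset": [0,0,0],"turn": 0,"grip": 1},
    {"offset": [0,0,0],"turn": 0,"grip": 1},
    {"offset": [0,0,0],"turn": 0,"grip": 1},
    {"offset": [0,0,0],"turn": 0,"grip": 1},
    {"offset": [0,0,0],"turn": 0,"grip": 1},
    {"offset": [0,0,0],"turn": 0,"grip": 1},
    {"offset": [0,0,0],"turn": 0,"grip": 1},
  ],
  grip_force=30,
)

```text
time_s: 13.42
position: [0.5085, -0.0077, 0.1296]
ee_rot: [-179.9, -0.0, -1.9]
contact_force: [0.2, 2.5, -0.9]
finger_gap: 0.0139
finger_force: 30.0
```

Call:
arm_command(
  targets=[
    {"offset": [0.01,0,-0.05],"turn": 0,"grip": 1},
    {"offset": [0.02,0,-0.1],"turn": 0,"grip": 1},
    {"offset": [0.04,0,-0.15],"turn": 0,"grip": 1},
    {"offset": [0.05,0,-0.2],"turn": 0,"grip": 1},
    {"offset": [0.06,0,-0.26],"turn": 0,"grip": 1},
    {"offset": [0.08,0,-0.32],"turn": 0,"grip": 1},
    {"offset": [0.09,0,-0.38],"turn": 0,"grip": 1},
    {"offset": [0.1,0,-0.44],"turn": 0,"grip": 1},
    {"offset": [0.12,0,-0.5],"turn": 0,"grip": 1},
    {"offset": [0.12,0,-0.5],"turn": 0,"grip": 1},
  ],
)

```text
time_s: 14.68
position: [0.5093, -0.0078, 0.1335]
ee_rot: [-179.9, 0.1, -1.9]
contact_force: [3.5, 5.2, -11.1]
finger_gap: 0.0139
finger_force: 30.0
```

Call:
arm_command(
  targets=[
    {"offset": [0.01,0,-0.05],"turn": 0,"grip": 1},
    {"offset": [0.03,0,-0.1],"turn": 0,"grip": 1},
    {"offset": [0.04,0,-0.15],"turn": 0,"grip": 1},
    {"offset": [0.05,0,-0.2],"turn": 0,"grip": 1},
    {"offset": [0.07,0,-0.25],"turn": 0,"grip": 1},
    {"offset": [0.08,0,-0.3],"turn": 0,"grip": 1},
    {"offset": [0.1,0,-0.35],"turn": 0,"grip": 1},
    {"offset": [0.11,0,-0.4],"turn": 0,"grip": 1},
    {"offset": [0.12,0,-0.4],"turn": 0,"grip": 1},
  ],
)

```text
time_s: 15.8
position: [0.5106, -0.0078, 0.1381]
ee_rot: [-179.9, 0.0, -1.9]
contact_force: [2.1, 5.3, -5.4]
finger_gap: 0.0138
finger_force: 30.0
```

```bash
python3 - <<'E'
from h import *
im=snapshot("scene"); a=cv2.resize(im[140:270,250:400],(690,598),interpolation=2); cv2.imwrite("pics/s7.png",a[:,:,::-1])
s=observe(); print(s["position"],s["ee_rot"],s["contact_force"],s["ft_torque"])
E
```

```text
[ 0.51057329 -0.0077664   0.13806186] [-1.79920614e+02  4.71761850e-02 -1.91287604e+00] [ 2.30846555  5.2828328  -6.09863634] [ 1.09785093 -0.05057565  0.30745248]
```

View pics/s7.png

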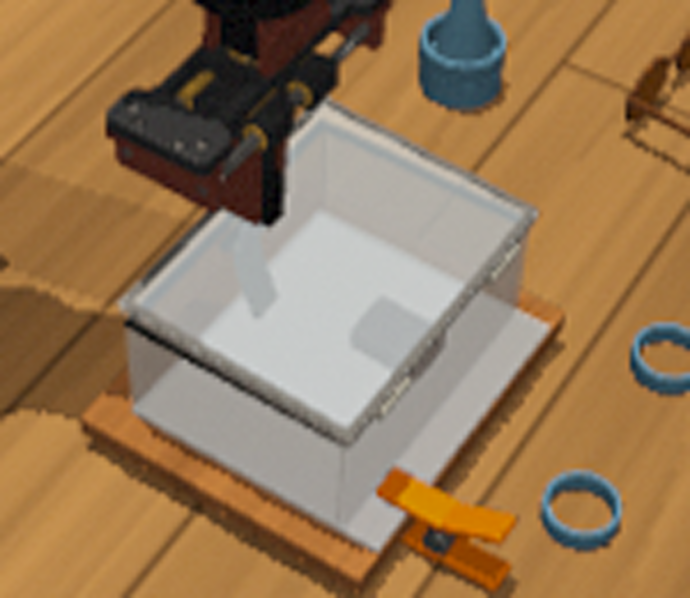

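The crop shows the lid's front edge lifted slightly, with a dark wedge-shaped gap from (130,320) to (350,435). The seal has parted, and the bangle sits on the cone's foot.

Call:
arm_command(
  targets=[
    {"offset": [0.03,0,-0.12],"turn": 0,"grip": 1},
    {"offset": [0.07,0,-0.24],"turn": 0,"grip": 1},
    {"offset": [0.11,0,-0.36],"turn": 0,"grip": 1},
    {"offset": [0.15,0,-0.48],"turn": 0,"grip": 1},
    {"offset": [0.19,0,-0.6],"turn": 0,"grip": 1},
    {"offset": [0.23,0,-0.72],"turn": 0,"grip": 1},
    {"offset": [0.27,0,-0.84],"turn": 0,"grip": 1},
    {"offset": [0.31,0,-0.96],"turn": 0,"grip": 1},
    {"offset": [0.35,0,-1.07],"turn": 0,"grip": 1},
    {"offset": [0.39,0,-1.17],"turn": 0,"grip": 1},
  ],
)

```text
time_s: 17.1
position: [0.5145, -0.0079, 0.1496]
ee_rot: [-179.9, 0.0, -1.9]
contact_force: [3.2, 5.1, -8.1]
finger_gap: 0.0139
finger_force: 30.0
```

Call:
arm_command(
  targets=[
    {"offset": [0,0,0],"turn": 0,"grip": 1},
    {"offset": [0,0,0],"turn": 0,"grip": 1},
    {"offset": [0,0,0],"turn": 0,"grip": 1},
    {"offset": [0,0,0],"turn": 0,"grip": 1},
  ],
)

```text
time_s: 17.6
position: [0.5146, -0.0079, 0.1497]
ee_rot: [-179.9, 0.0, -1.9]
contact_force: [2.6, 4.7, -6.3]
finger_gap: 0.0138
finger_force: 30.0
```

```bash
python3 - <<'E'
from h import *
np.set_printoptions(precision=4,suppress=True)
s=observe(); print(s["position"],s["ee_rot"],s["contact_force"],s["finger_gap"])
c=cam("scene"); im=snapshot("scene"); x0,y0,k=250,140,4.6
# predicted lid upper-face outlines for several angles
O=np.array([.5084+.055*np.cos(.033),-.0077-.055*.033,0]); Rz=R.from_euler("z",-1.9,degrees=True)
a=cv2.resize(im[140:270,250:400],(690,598),interpolation=2)
for th,col in ((0.10,(255,0,0)),(.16,(0,255,0)),(.22,(255,255,0))):
    L=np.array([[-.153,.103,.008],[-.153,-.103,.008],[.003,-.103,.008],[.003,.103,.008]])
    P=Rz.apply(R.from_euler("y",th).apply(L)+[.075,0,.116])+O
    q=((proj(c,P)-[x0,y0])*k+k/2).astype(np.int32); cv2.polylines(a,[q],True,col,1); print(th,P[0])
cv2.imwrite("pics/s8.png",a[:,:,::-1])
E
```

```text
[ 0.5146 -0.0079  0.1497] [-179.916     0.0327   -1.9164] [ 2.6431  4.6611 -6.3033] 0.013754653704495249
0.1 [0.4904 0.096  0.1392]
0.16 [0.4921 0.0959 0.1483]
0.22 [0.4943 0.0958 0.1572]
```

View pics/s8.png

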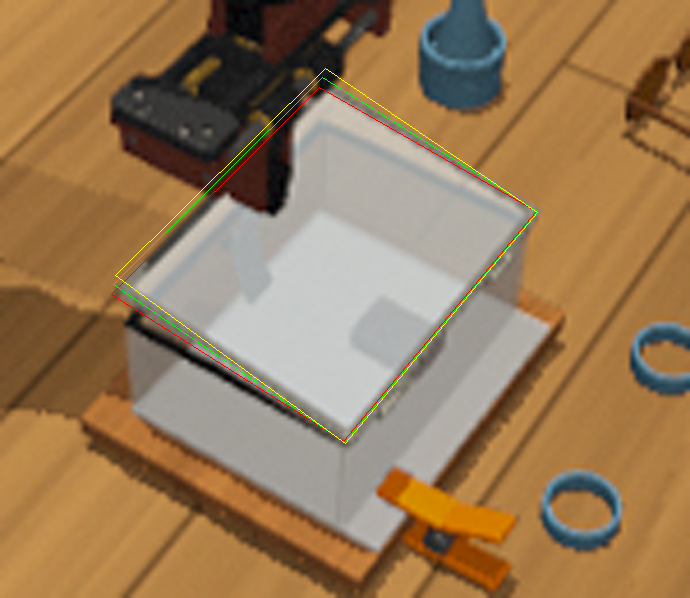

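The crop shows the lid ajar, with its outline between the 0.10 (red) and 0.16 (green) overlays at the corners (325,85) and (120,285). I'll measure the angle numerically, correcting the calibration against the shut-lid picture.

```bash
python3 - <<'E'
from h import *
from scipy.ndimage import map_coordinates, gaussian_filter
np.set_printoptions(precision=3,suppress=True)
c=cam("scene"); s0=cv2.imread("pics/scene0.png"); s1=snapshot("scene")[:,:,::-1]
O=np.array([.5084+.055*np.cos(.033),-.0077-.055*.033,0]); Rz=R.from_euler("z",-1.9,degrees=True)
def pts(th):
    t=np.linspace(-.150,-.04,60); out=[]
    L=np.r_[np.c_[t,np.full(60,.103),np.full(60,.008)],np.c_[t,np.full(60,-.103),np.full(60,.008)]]
    return proj(c,Rz.apply(R.from_euler("y",th).apply(L)+[.075,0,.116])+O)
def grads(im): 
    im=im.astype(float)
    return [(gaussian_filter(im[...,k],.7,order=(0,1)),gaussian_filter(im[...,k],.7,order=(1,0))) for k in range(3)]
def score(g,p):
    sc=[]
    for h in (p[:60],p[60:]):
        d=h[-1]-h[0]; n=np.array([-d[1],d[0]])/np.hypot(*d)
        sc.append(sum(abs((n[0]*map_coordinates(gx,h.T[::-1],order=1)+n[1]*map_coordinates(gy,h.T[::-1],order=1)).mean()) for gx,gy in g))
    return np.array(sc)
g0,g1=grads(s0),grads(s1)
sh=[(score(g0,pts(0)+[dx,dy]).sum(),dx,dy) for dx in np.arange(-3,3.1,.25) for dy in np.arange(-3,3.1,.25)]
best=max(sh); print("shift",best)
ths=np.arange(0,.26,.01)
for nm,g in (("shut",g0),("now",g1)):
    S=np.array([score(g,pts(t)+best[1:]) for t in ths]); print(nm,ths[S.argmax(0)],ths[S.sum(1).argmax()]); print(np.c_[ths,S][::1].T[1:])
for nm,im in (("lid",0),):
    pass
E
```

```text
shift (np.float64(120.04019716780257), np.float64(1.5), np.float64(2.5))
shut [0.01 0.  ] 0.0
[[57.523 60.436 58.506 52.828 45.062 38.749 39.433 39.073 37.584 35.109
  32.01  28.754 25.562 22.765 20.198 18.039 15.987 14.17  12.515 11.038
   9.721  8.548  7.535  6.661  5.878  5.204]
 [62.517 54.532 42.815 29.348 15.369  2.276  9.042 18.292 25.635 31.518
  36.384 40.59  44.284 47.421 50.026 51.895 52.938 53.075 52.458 51.241
  49.498 47.439 45.326 43.196 41.099 39.045]]
now [0.14 0.  ] 0.14
[[ 22.483  16.691  10.482   4.79    2.568   7.251  13.291  20.221  28.488
   38.496  50.274  62.741  74.607  84.087  87.868  85.603  77.691  65.859
   52.697  40.642  39.13   39.647  38.92   36.947  34.03   30.647]
 [150.108 148.534 136.563 116.199  89.45   58.82   27.346   4.781  28.658
   50.533  67.796  80.233  88.418  92.828  94.241  92.581  88.708  83.018
   75.97   68.619  61.323  54.712  49.048  44.737  41.909  40.316]]
```

Call:
arm_command(
  targets=[
    {"offset": [0.03,0,-0.08],"turn": 0,"grip": 1},
    {"offset": [0.06,0,-0.16],"turn": 0,"grip": 1},
    {"offset": [0.09,0,-0.24],"turn": 0,"grip": 1},
    {"offset": [0.09,0,-0.24],"turn": 0,"grip": 1},
    {"offset": [0.09,0,-0.24],"turn": 0,"grip": 1},
    {"offset": [0.09,0,-0.24],"turn": 0,"grip": 1},
  ],
)

```text
time_s: 18.45
position: [0.5155, -0.0079, 0.1521]
ee_rot: [-179.9, 0.0, -1.9]
contact_force: [3.1, 5.4, -7.4]
finger_gap: 0.014
finger_force: 30.0
```

```bash
python3 - <<'E'
from h import *
from scipy.ndimage import map_coordinates, gaussian_filter
np.set_printoptions(precision=3,suppress=True)
s=observe(); print(s["position"],s["ee_rot"],s["contact_force"],s["finger_gap"])
c=cam("scene"); s1=snapshot("scene")[:,:,::-1].astype(float)
O=np.array([.5084+.055*np.cos(.033),-.0077-.055*.033,0]); Rz=R.from_euler("z",-1.9,degrees=True)
g=[(gaussian_filter(s1[...,k],.7,order=(0,1)),gaussian_filter(s1[...,k],.7,order=(1,0))) for k in range(3)]
t=np.linspace(-.150,-.04,60)
for th in np.arange(.1,.24,.01):
    o=[]
    for y in(.103,-.103):
        h=proj(c,Rz.apply(R.from_euler("y",th).apply(np.c_[t,np.full(60,y),np.full(60,.008)])+[.075,0,.116])+O)+[1.5,2.5]
        d=h[-1]-h[0]; n=np.array([-d[1],d[0]])/np.hypot(*d)
        o.append(sum(abs((n[0]*map_coordinates(a,h.T[::-1],order=1)+n[1]*map_coordinates(b,h.T[::-1],order=1)).mean()) for a,b in g))
    print(round(th,2),np.array(o))
# bangle check in the scene view
hsv=cv2.cvtColor(s1.astype(np.uint8),cv2.COLOR_BGR2HSV)
print(search_frame("bangle","scene"),search_frame("cone_blue","scene")[:1],proj(c,[[.493,.285,.032]]))
E
```

```text
[ 0.515 -0.008  0.152] [-179.914    0.032   -1.916] [ 3.145  5.382 -7.368] 0.014040430050518107
0.1 [32.108 61.391]
0.11 [42.242 73.51 ]
0.12 [54.04  81.642]
0.13 [66.627 86.339]
0.14 [77.669 88.374]
0.15 [85.227 87.798]
0.16 [87.416 85.487]
0.17 [83.365 81.537]
0.18 [73.854 76.199]
0.19 [61.112 70.213]
0.2 [47.879 63.709]
0.21 [38.015 57.081]
0.22 [38.916 50.464]
0.23 [38.909 44.398]
[{'position': [348.2, 148.8], 'confidence': 0.71}, {'position': [377.3, 252.5], 'confidence': 0.61}] [{'position': [348.9, 147.1], 'confidence': 0.65}] [[349.549 150.003]]
```

```bash
python3 -c "
from plant import *
print(hand_in())"
```

```text
the job is handed in; nothing more can be done
None
```

The blue bangle is flat and fully home on the blue cone, and the arm is still holding the lid ajar by its tab at about 0.155 rad, roughly 24 mm at the front edge; the job is handed in.

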